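Bond a sensor housing in the pedal press

TASK

Lay the plain flat disc centred on the round plate of the press, then lay the cover (the disc with the raised boss) centred on top of it, boss up; set both down gently without dropping them. Then push the pedal down with the gripper all the way to its stop, hold it there for a full second so that the press pad clamps the stack, and let it come all the way up again, leaving the stack centred on the plate. Do not disturb the tray, the carton or the screwdriver.

Things in the scene. Friction and masses are not known exactly. Their poses are not given: they have to be found in the camera images.
- plate_top (a point): Centre of the top face of the press's round steel plate (96 mm diameter, top 34 mm above the bench). Axes are those of the press: +x towards its rear column, z up. Nothing stands over the plate while the arm is open.
- press: Press: grey base casting 215 x 120 x 22 mm, fixed, position and yaw vary, may swap sides with the pedal. Origin on the bench right under plate_top, same axes; the casting runs from x = -65 to +150 mm. Two column cheeks at x = 100 to 140 mm, 96 mm high, hold the arm's hinge; the open arm rises there to about 225 mm, always beyond x = 80 mm.
- press_arm (a joint): Arm of the press, rad: 0 = swung up (open), 1.4 = down level over the plate. It is driven by the pedal only (4 x the pedal's angle) and opens again when the pedal rises.
- press_pad: Slightly domed black rubber pad (38 mm diameter) under the tip of the press arm, sprung by up to 14 mm; origin at the centre of its pressing face. With the arm down it presses on the boss of a correctly stacked cover.
- pedal (a joint): Foot pedal hinge, rad: 0 = up (rest, where its spring holds it), 0.35 = down at its stop. The hinge lies along the y axis of the pedal unit at its far end, 150 mm from the tread's origin and 8 mm below the tread's top plane. About 4 N starts it at the tread's origin, about 12 N holds it at the stop.
- tread (a point): Steel tread plate of the pedal, 165 x 90 x 8 mm with rubber ribs, sloping up towards the robot. Origin on its top face, on the centre line, 45 mm from the free (raised, near) edge: the place to push, about 93 mm above the bench, 51 mm lower at the stop. x points along the tread to the hinge, z normal to the top. Its unit (steel base 230 x 116 mm) is fixed; position and yaw vary.
- base_disc: Plain flat white plastic disc, 66 mm diameter, 22 mm thick; origin at the centre of its underside, z up. Loose on the bench.
- cover: White plastic cover: a disc 60 mm in diameter and 8 mm thick with a round raised boss (34 mm diameter, 20 mm high) in the middle, 28 mm high in all; origin at the centre of its underside, z up. Loose on the bench, boss up.
- tray: Bystander: open grey plastic tray 100 x 140 x 40 mm, origin at the centre of its underside.
- carton: Bystander: closed cardboard carton 150 x 110 x 80 mm, origin at the centre of its underside.
- screwdriver: Bystander: screwdriver 190 mm long lying on the bench, origin near its middle.
Things that resemble listed ones, but are neither listed nor needed, are in the scene too. What is shaped like the cover but pink is not meant.

How it is judged:
By the outcome, as a careful person would: the job done as asked, in the order asked, and still so for the second after the job is handed in, with the robot touching nothing.
It also fails if it takes over 72 s, if anything falls off the work surface, if the arm or the gripper's body presses on something with over 40 N, if the wrist force passes 120 N, or if a joint passes its speed limit or range.

ROBOT

A 6-joint arm with a two-finger parallel gripper is mounted at the origin on the work surface. World frame = base frame: x ahead of the robot, y to its left, z up, the work surface at z = 0. Lengths are in mm, angles in rad, forces in N, time in s.
With the tool pointing down it reaches from about 400 to 925 mm from the base axis. Payload 12.5 kg.
Tool frame: the origin (TCP) lies between the finger pads; the fingertips stand 14 mm ahead of it and the grasp point (between the pads) lies 5 mm behind it; x points along the fingers, y is the direction in which the jaws open and shut, and the axes are right-handed (so a half turn about x gives the same grasp; the last joint's range is limited). The gripper opens to 95 mm and grips with 3 to 60 N. Pads are 20 mm wide; open, the fingers measure 119 mm over their backs; the gripper's body (75 mm by 180 mm) begins 59 mm behind the grasp point.
Start: joints at [-1.399, 0.491, 1.559, -0, 1.092, -0.106], TCP at [171.423, -601.052, 189.961] pointing down, gripper open.
Joint ranges: [-3.1, 3.1], [-0.84, 2.19], [0.05, 2.79], [-1.13, 4.28], [0.06, 2.93], [-2.69, 2.69]. Speed limits (rad/s): [2.22, 2.22, 2.79, 3.14, 3.14, 3.14].

INTERFACE

Orientations are given as [roll, pitch, yaw] about the fixed x, y, z axes, in that order (R = Rz(yaw) Ry(pitch) Rx(roll)).
In Python, from cell import env, cams gives the robot as it stands.
- The arm moves only by the tool carry_out, never from a script. Its arguments are lists of equal length, an entry for each row: "grip": the closure, from -1 (fully open) to 1 (shut); "linear": the shift along the tool's x, y, z scaled (see below), a list of three; "turn": the turn about the tool's x scaled (see below). In form: {"grip": [grip, ...], "linear": [[tx, ty, tz], ...], "turn": [turn, ...]}. A call has 1 to 5 rows; each row shifts and turns the commanded pose from where the row before left it, along the tool's axes as they then stand; what a row does not reach is not made up. The controller multiplies each number of a shift by 0.5 m and each number of a turn by 180 degrees. A row lasts 1/10 s, in which the tool goes at most 50 mm and 8.59 degrees, less where a joint would pass 70% of its speed; a pose out of reach is approached as far as the arm can. A call with a number of a shift or a turn outside -1 to 1 is refused whole. A call with a gripper value outside its range is refused whole. The fingers move at their own pace and stop on an object; the grip force is fixed at half the most. Time passes only in rows, so rows that do not move let the fingers close. It gives the time, the measured TCP pose, the force and the opening at its end, in the units of the state.
- env.state(): the state, without advancing time (a new reading comes with each control period).
- cams.read_camera(name): name is "scene" or "top" or "wrist"; returns the picture (384x512x3 uint8, blue, green, red); there is no depth.
- cams.camera_info(name): a dict with "fx", "fy", "cx", "cy" (pixels), "view" (4x4, takes a point from world to camera coordinates). Camera axes: x right, y down, z forward; pixel columns grow to the right and rows downward; lengths in mm; the calibration is good to about 2 mm. The wrist camera is an equidistant fisheye: a pixel r from the principal point sees the ray r / f radians off the axis. A picture is of the moment at which its call begins: read the wrist's pose just before it. camera_info takes no time and is no camera call; for the wrist camera it gives the pose at the moment of the call.
- env.job_done(): hands the job in, once; it reports no verdict.
The state is a dict: "t": time; "joints": joint angles; "qvel": joint speeds; "tau": joint torques, N m; "eef_pos": TCP position; "tcp_rot": TCP orientation; "ft_force": force on the tool from outside, world axes, zero at the start; "moment": the same for the moment, N m; "opening": opening from 0.0 (shut) to 1.0 (fully open).
Only numpy, scipy, OpenCV 4.12 (cv2) and the standard library are available. Lean on these libraries where they do the work, as an engineer would, in place of code of your own. Each camera call takes 0.05 s, during which the arm holds its last target. There are 200 camera calls.

## Working session

There is one attempt and no reset: what is moved stays moved. The work goes in short steps, Python scripts to look and compute and a tool call to move; the robot and the scene stay as the last step left them, time stands still between calls to the robot, and variables do not carry over. Pictures are saved under pics/ and viewed, about 8 in all and at most 12, crops included, and the job is handed in when it is done.

Besides the shell and the picture viewer there is one more tool, called after "Request:" by a JSON object that holds its "name" and its "arguments", one argument or row to a line. carry_out: Moves the arm, as the interface text tells. Shifts and turns lie within -1 to 1; 1 stands for 0.5 m of shift or 180 degrees of turn. Its arguments: {"type":"object","properties":{"grip":{"type":"array"},"linear":{"type":"array"},"turn":{"type":"array"}},"required":["grip","linear","turn"]}

```bash
mkdir -p pics; ls
python3 - <<'E'
from cell import env,cams
import cv2,numpy as np
s=env.state();print(s)
a=cams.read_camera("scene");b=cams.read_camera("top")
cv2.imwrite("pics/scene.png",a);cv2.imwrite("pics/top.png",b)
cv2.imwrite("pics/top_b.png",cv2.resize(b,(800,600),interpolation=cv2.INTER_CUBIC));cv2.imwrite("pics/scene_b.png",cv2.resize(a,(800,600),interpolation=cv2.INTER_CUBIC))
for n in("scene","top","wrist"):
    print(n,cams.camera_info(n))
E
```

```text
pics
{'t': 0.0, 'joints': array([-1.39856669e+00,  4.91576469e-01,  1.55945464e+00, -3.18955762e-05,
        1.09168984e+00, -1.05602376e-01]), 'qvel': array([ 0.00159263, -0.00114781,  0.00146241,  0.00216345, -0.00073676,
       -0.00056883]), 'tau': array([-1.41870983e-04, -6.12638497e+01, -2.58178747e+01,  6.92774914e-02,
        4.82942036e-02, -1.20532204e-04]), 'eef_pos': array([ 171.38505268, -600.75952804,  189.34947053]), 'tcp_rot': array([-1.65133258,  1.56966768,  1.76810681]), 'ft_force': array([0.43761283, 0.38469792, 0.6446287 ]), 'moment': array([ 0.03515255, -0.03206862,  0.01809551]), 'opening': 0.998378037250509}
scene {'fx': 425.430385658988, 'fy': 425.430385658988, 'cx': 257.66951716880874, 'cy': 192.06255241557116, 'view': array([[-4.06337218e-01,  9.13706909e-01, -5.45434995e-03,
         2.02138988e+02],
       [ 5.58076103e-01,  2.43448193e-01, -7.93274253e-01,
        -2.44988292e+02],
       [-7.23492314e-01, -3.25380795e-01, -6.08840053e-01,
         2.00321464e+03],
       [ 0.00000000e+00,  0.00000000e+00,  0.00000000e+00,
         1.00000000e+00]])}
top
[... 211 characters left out ...]
4836e-01,  2.58449704e-02, -9.00169375e-02,
         5.98971266e+02],
       [ 9.01563135e-02,  4.27678326e-03, -9.95918445e-01,
         1.58954787e+03],
       [ 0.00000000e+00,  0.00000000e+00,  0.00000000e+00,
         1.00000000e+00]])}
wrist {'fx': 297.3186396354542, 'fy': 297.3186396354542, 'cx': 251.39868604934665, 'cy': 190.82854013435562, 'view': array([[ 2.74185862e-01, -9.61676113e-01, -1.08015384e-03,
        -6.24334384e+02],
       [-9.33777949e-01, -2.66499993e-01,  2.38823148e-01,
        -2.82432076e+01],
       [-2.29958378e-01, -6.44733068e-02, -9.71062478e-01,
         3.88174439e+02],
       [ 0.00000000e+00,  0.00000000e+00,  0.00000000e+00,
         1.00000000e+00]])}
```

View pics/top_b.png

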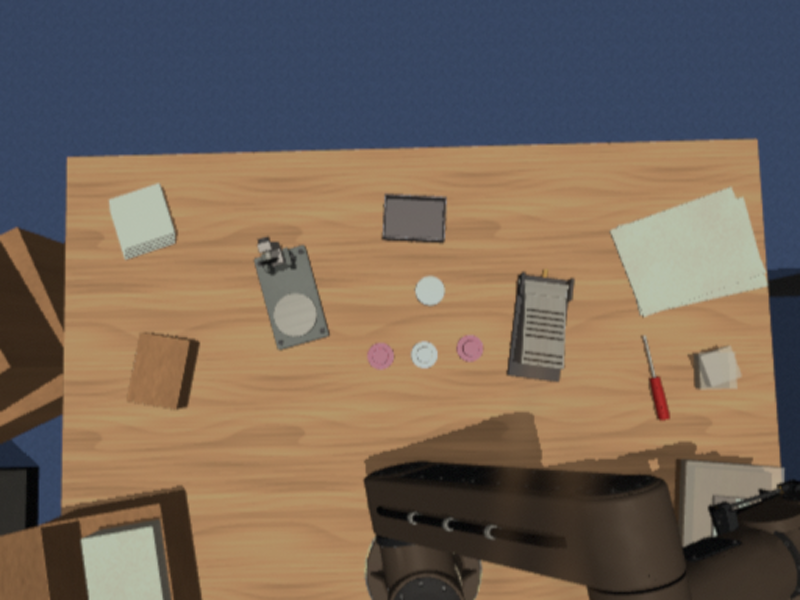

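View pics/scene_b.png

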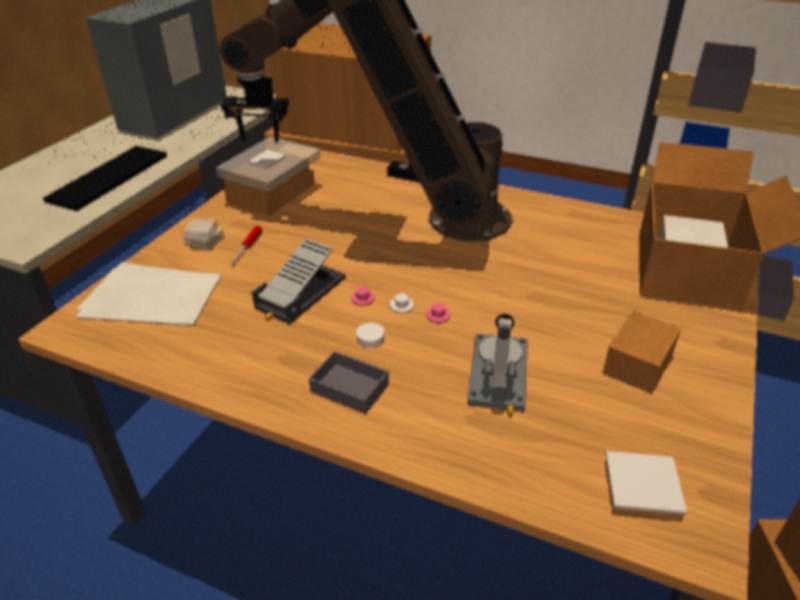

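The top view shows the base disc at (430,291), the cover at (424,354) between two pink ones, the press plate at (295,314) with its column up-left, and the pedal tread around (545,320). Pixels are in the 800x600 picture.

```bash
cat > h.py <<'E'
import numpy as np,cv2
from cell import env,cams
def ray(ci,u,v,name):
    V=ci["view"];R=V[:3,:3];C=-R.T@V[:3,3]
    x=(u-ci["cx"])/ci["fx"];y=(v-ci["cy"])/ci["fy"]
    if name=="wrist":
        r=np.hypot(x,y);k=np.sin(r)/r if r>1e-9 else 1;d=np.array([x*k,y*k,np.cos(r)])
    else:d=np.array([x,y,1.])
    return C,R.T@d
def onplane(ci,u,v,z,name):
    C,d=ray(ci,u,v,name);return C+d*(z-C[2])/d[2]
def proj(ci,P,name):
    p=ci["view"]@np.append(P,1);x,y,z=p[:3]
    if name=="wrist":
        r=np.hypot(x,y);t=np.arctan2(r,z);x,y=x/r*t,y/r*t
    else:x,y=x/z,y/z
    return ci["cx"]+ci["fx"]*x,ci["cy"]+ci["fy"]*y
def blobs(img,lo,hi,box,amin=30):
    x0,y0,x1,y1=box;m=cv2.inRange(cv2.cvtColor(img,cv2.COLOR_BGR2HSV),lo,hi)
    k=np.zeros_like(m);k[y0:y1,x0:x1]=m[y0:y1,x0:x1]
    cs,_=cv2.findContours(k,cv2.RETR_EXTERNAL,cv2.CHAIN_APPROX_NONE)
    return [c for c in cs if cv2.contourArea(c)>amin]
def tw(dworld,rot):
    from scipy.spatial.transform import Rotation as R
    return R.from_euler("xyz",rot).as_matrix().T@np.asarray(dworld)/500
E
python3 - <<'E'
from h import *
b=cv2.imread("pics/top.png");ci=cams.camera_info("top");h=cv2.cvtColor(b,cv2.COLOR_BGR2HSV)
for n,(u,v) in dict(disc=(275,186),cover=(271,227),plate=(189,201),cast=(177,180),tread=(348,215),wood=(300,200),cast2=(170,170)).items(): print(n,h[v,u])
def fit(n,box,lo,hi,z):
    for c in blobs(b,lo,hi,box):
        (u,v),(w,hh),a=cv2.fitEllipse(c)if len(c)>5 else ((0,0),(0,0),0)
        P=onplane(ci,u,v,z,"top")
        k=np.linalg.norm(onplane(ci,u+1,v,z,"top")-P)
        print(n,(round(u,1),round(v,1)),"world",P.round(1),"dia",round(w*k,1),round(hh*k,1))
fit("disc",(255,170,300,200),(0,0,150),(179,60,255),22)
fit("cover",(255,212,285,240),(0,0,150),(179,60,255),8)
fit("plate",(160,175,215,225),(0,0,115),(179,70,255),34)
cols=b[145:235,155:220]
for n,box,lo,hi,z in(("cast",(155,150,220,230),(35,0,40),(130,255,112),22),("tread",(320,170,375,250),(0,0,95),(179,70,200),85)):
    for c in blobs(b,lo,hi,box,100):
        r=cv2.minAreaRect(c);print(n,cv2.contourArea(c),[onplane(ci,*p,z,"top").round(0)[:2].tolist() for p in cv2.boxPoints(r)],cv2.boxPoints(r).round(0).tolist())
x=np.hstack([cv2.resize(b[140:240,150:230],(400,500),interpolation=cv2.INTER_CUBIC),cv2.resize(b[165:250,317:385],(400,500),interpolation=cv2.INTER_CUBIC)])
cv2.imwrite("pics/crops.png",x)
E
```

```text
disc [ 67  12 194]
cover [ 71  11 193]
plate [ 25  26 166]
cast [ 34  15 118]
tread [ 18  49 104]
wood [ 15 119 171]
cast2 [39 18 98]
disc (274.8, 185.7) world [614.3 -32.   22. ] dia 63.0 63.5
cover (271.1, 226.6) world [471.8 -15.1   8. ] dia 57.1 58.7
plate (186.3, 195.0) world [588.6 276.7  34. ] dia 117.5 180.1
tread 1420.0 [[419.0, -218.0], [626.0, -236.0], [619.0, -327.0], [413.0, -308.0]] [[333.0, 241.0], [336.0, 179.0], [363.0, 180.0], [360.0, 242.0]]
```

View pics/crops.png

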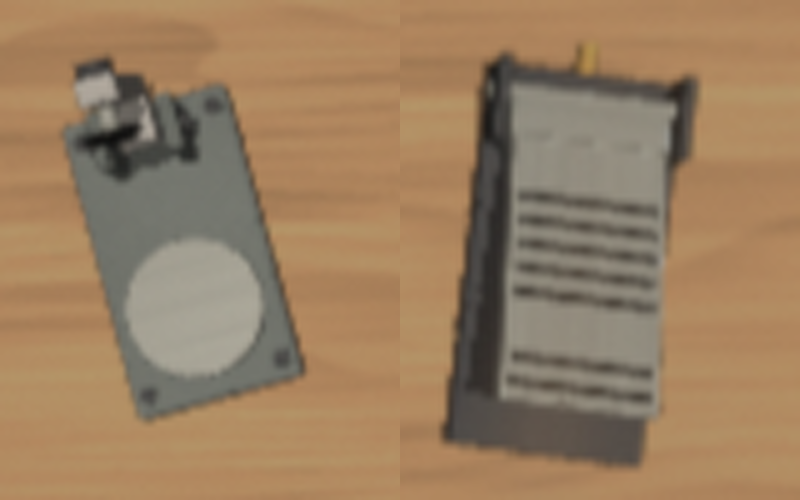

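The crops show the plate circle in the left one, centre about (195,307). The right one shows the tread with its free edge from about (503,395) to (652,415).

Run:
```python
from h import *
from scipy.spatial.transform import Rotation as Rn
b=cv2.imread("pics/top.png");ci=cams.camera_info("top")
for c in blobs(b,(0,0,142),(179,45,255),(170,183,210,222)):
    (u,v),(w,hh),a=cv2.fitEllipse(c);P=onplane(ci,u,v,34,"top");k=np.linalg.norm(onplane(ci,u+1,v,34,"top")-P)
    print("plate",u,v,P.round(1),w*k,hh*k)
q=lambda x,y:(150+x/5-.4,140+y/5-.4)
for n,x,y in(("BL",140,418),("BR",302,372),("TL",66,128),("TR",230,86)):print(n,onplane(ci,*q(x,y),22,"top").round(1))
q=lambda x,y:(317+x/5.882-.4,165+y/5.882-.4)
for n,x,y,z in(("nl",503,395,110),("nr",656,413,110),("fl",515,90,47),("fr",675,103,47),("baseBL",445,440,12),("baseBR",640,465,12)):print(n,onplane(ci,*q(x,y),z,"top").round(1))
# scene view of disc & cover
a=cv2.imread("pics/scene.png");cs=cams.camera_info("scene")
for P,box,z in(([614,-32,22],0,22),([472,-15,28],0,28)):
    print(proj(cs,P,"scene"))
s=env.state();R=Rn.from_euler("xyz",s["tcp_rot"]).as_matrix();print(R.round(3))
cw=cams.camera_info("wrist");V=cw["view"];C=-V[:3,:3].T@V[:3,3];print("cam in tool",R.T@(C-s["eef_pos"]),"cam axes in tool",(V[:3,:3]@R).round(2))
```

```text
plate 188.31080627441406 201.059814453125 [567.2 269.9  34. ] 90.22226217175258 91.84888029677347
BL [491.9 309.9  22. ]
BR [521.  196.6  22. ]
TL [696.9 360.   22. ]
TR [723.7 244.1  22. ]
nl [ 443.1 -440.9  110. ]
nr [ 431.  -525.2  110. ]
fl [ 620.1 -476.7   47. ]
fr [ 610.1 -569.6   47. ]
baseBL [ 416.8 -435.2   12. ]
baseBR [ 399.2 -549.4   12. ]
(np.float64(236.6959406871116), np.float64(211.86521145046575))
(np.float64(256.76413910086), np.float64(190.14379420438357))
[[-0.     0.274 -0.962]
 [ 0.001 -0.962 -0.274]
 [-1.    -0.001 -0.   ]]
cam in tool [-193.59039784   -0.19825662  -65.21821887] cam axes in tool [[ 0.    1.    0.  ]
 [-0.24 -0.    0.97]
 [ 0.97 -0.    0.24]]
```

Request:
{"name": "carry_out", "arguments": {
  "grip": [-1,-1,-1,-1,-1],
  "linear": [
    [0,-0.0426,-0.0582],
    [0,-0.0426,-0.0582],
    [0,-0.0426,-0.0582],
    [0,-0.0426,-0.0582],
    [0,-0.0426,-0.0582]
  ],
  "turn": [0,0,0,0,0]
}}

```text
t: 0.6
eef_pos: [282.8, -457.4, 189.7]
tcp_rot: [-1.421, 1.57, 1.998]
ft_force: [0.2, 0.5, -0.2]
opening: 1.0
```

Request:
{"name": "carry_out", "arguments": {
  "grip": [-1,-1,-1,-1,-1],
  "linear": [
    [0,-0.0426,-0.0582],
    [0,-0.0426,-0.0582],
    [0,-0.0426,-0.0582],
    [0,-0.0426,-0.0582],
    [0,-0.0426,-0.0582]
  ],
  "turn": [0,0,0,0,0]
}}

```text
t: 1.1
eef_pos: [393.5, -315.1, 189.8]
tcp_rot: [-0.946, 1.571, 2.473]
ft_force: [0.7, 0.1, -0.4]
opening: 1.0
```

Request:
{"name": "carry_out", "arguments": {
  "grip": [-1,-1,-1,-1,-1],
  "linear": [
    [0,-0.0426,-0.0582],
    [0,-0.0426,-0.0582],
    [0,-0.0426,-0.0582],
    [0,-0.0426,-0.0582],
    [0,-0.0426,-0.0582]
  ],
  "turn": [0,0,0,0,0]
}}

```text
t: 1.6
eef_pos: [504.2, -172.7, 189.8]
tcp_rot: [-0.4, 1.57, 3.02]
ft_force: [0.7, 0.1, -0.5]
opening: 0.999
```

Request:
{"name": "carry_out", "arguments": {
  "grip": [-1,-1,-1,-1,-1],
  "linear": [
    [0,-0.0426,-0.0582],
    [0,-0.0426,-0.0582],
    [0,-0.0426,-0.0582],
    [0,-0.0426,-0.0582],
    [0,-0.0426,-0.0582]
  ],
  "turn": [0,0,0,0,0]
}}

```text
t: 2.1
eef_pos: [614.9, -30.4, 189.6]
tcp_rot: [-0.25, 1.57, -3.114]
ft_force: [-0.0, 0.0, 0.1]
opening: 1.001
```

Request:
{"name": "carry_out", "arguments": {
  "grip": [-1,-1,-1,-1,-1],
  "linear": [
    [0,0,0],
    [0,0,0],
    [0,0,0],
    [0,0,0],
    [0,0,0]
  ],
  "turn": [-0.047,-0.047,-0.047,-0.047,-0.047]
}}

```text
t: 2.6
eef_pos: [614.1, -31.7, 189.5]
tcp_rot: [-1.018, 1.57, -3.137]
ft_force: [-0.6, -0.0, -0.1]
opening: 0.998
```

Request:
{"name": "carry_out", "arguments": {
  "grip": [-1,-1,-1,-1,-1],
  "linear": [
    [0,0,0],
    [0,0,0],
    [0,0,0],
    [0,0,0],
    [0,0,0]
  ],
  "turn": [-0.047,-0.047,-0.047,-0.047,-0.047]
}}

```text
t: 3.1
eef_pos: [614.1, -31.7, 189.6]
tcp_rot: [-1.793, 1.57, 3.109]
ft_force: [0.1, 0.5, 0.5]
opening: 1.001
```

Request:
{"name": "carry_out", "arguments": {
  "grip": [-1,-1,-1,-1,-1],
  "linear": [
    [0,0,0],
    [0,0,0],
    [0,0,0],
    [0,0,0],
    [0,0,0]
  ],
  "turn": [-0.047,-0.047,-0.047,-0.047,-0.047]
}}

```text
t: 3.6
eef_pos: [614.1, -31.7, 189.6]
tcp_rot: [-2.552, 1.57, 3.088]
ft_force: [-0.3, -0.7, 0.1]
opening: 0.999
```

Request:
{"name": "carry_out", "arguments": {
  "grip": [-1,-1,-1,-1,-1],
  "linear": [
    [0,0,0],
    [0,0,0],
    [0,0,0],
    [0,0,0],
    [0,0,0]
  ],
  "turn": [-0.047,-0.047,-0.047,-0.047,-0.047]
}}

```text
t: 4.1
eef_pos: [614.1, -31.7, 189.6]
tcp_rot: [3.01, 1.57, 3.106]
ft_force: [-0.2, -0.0, -0.2]
opening: 0.998
```

Request:
{"name": "carry_out", "arguments": {
  "grip": [-1,-1,-1],
  "linear": [
    [0,0,0],
    [0,0,0],
    [0,0,0]
  ],
  "turn": [-0.046,0,0]
}}

```text
t: 4.4
eef_pos: [614.2, -31.7, 189.7]
tcp_rot: [2.909, 1.57, 3.138]
ft_force: [1.1, -0.0, 0.9]
opening: 1.001
```

```bash
cat > w.py <<'E'
from h import *
import sys
from scipy.spatial.transform import Rotation as Rn
s=env.state();w=cams.camera_info("wrist");a=cams.read_camera("wrist")
R=Rn.from_euler("xyz",s["tcp_rot"]).as_matrix()
print("t",s["t"],"tcp",s["eef_pos"].round(1),"f",s["ft_force"].round(1),"op",round(s["opening"],3),"yaw y",np.degrees(np.arctan2(R[1,1],R[0,1])).round(2),"xaxis",R[:,0].round(3),"j",s["joints"].round(2))
cv2.imwrite("pics/"+sys.argv[1]+".png",a)
b=cams.read_camera("top");ct=cams.camera_info("top")
cv2.imwrite("pics/"+sys.argv[1]+"_top.png",b)
def meas(n,z,P,half,lo,hi,img=a,ci=w,name="wrist"):
    "world circle centre on plane z: contour points near P cast to plane, then circle fit"
    u,v=proj(ci,P,name)
    box=[int(max(0,k)) for k in(u-half,v-half,u+half,v+half)]
    for c in blobs(img,lo,hi,box,100):
        Q=np.array([onplane(ci,*p[0],z,name)[:2] for p in c],np.float32)
        (x,y),r=cv2.minEnclosingCircle(Q);e=cv2.fitEllipse(Q)
        t=R.T@(np.array([x,y,0])-s["eef_pos"]);t2=R.T@(np.array([*e[0],0])-s["eef_pos"])
        print(n,name,"enc",round(x,1),round(y,1),"d",round(2*r,1),"ell",np.round(e[0],1),np.round(e[1],1),"tool y,z",t2[1:].round(1))
E
cat > m1.py <<'E'
from w import *
for nm,im,ci in(("wrist",a,w),("top",b,ct)):
    k=95 if nm=="wrist" else 25
    meas("disc",22,[614,-32,22],k,(0,0,150),(179,60,255),im,ci,nm)
    meas("cover",8,[472,-15,8],k,(0,0,150),(179,60,255),im,ci,nm)
E
python3 m1.py w1
```

```text
t 4.4 tcp [614.2 -31.7 189.7] f [ 1.1 -0.   0.9] op 1.001 yaw y 103.15 xaxis [-0.  0. -1.] j [-0.16  0.48  1.58 -0.    1.08 -1.96]
cover wrist enc 468.6 -35.9 d 40.9 ell [468.1 -39. ] [10.7 37.4] tool y,z [  26.1 -143.8]
```

View pics/w1.png

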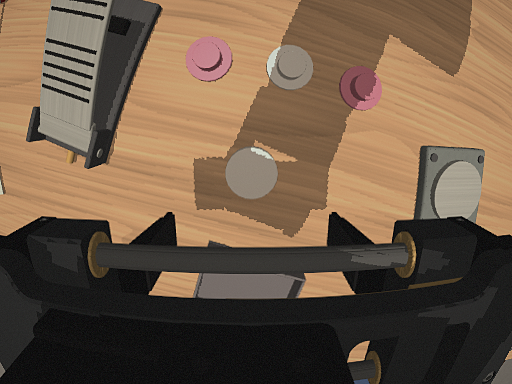

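The wrist view shows the disc at (251,173) in the gripper's shadow, the cover at (290,67) half shaded, and the plate's left part at (457,190). I mask by low saturation instead, since the shadow breaks the brightness mask.

```bash
cat > m2.py <<'E'
from w import *
L,H=(0,0,60),(179,62,255)
meas("disc",22,[614,-32,22],45,L,H)
meas("cover",8,[472,-15,8],40,L,H)
meas("plate",34,[567,270,34],40,L,H)
hs=cv2.cvtColor(a,cv2.COLOR_BGR2HSV)
print(hs[173,251],hs[67,310],hs[170,210],hs[190,457],hs[160,430],hs[205,420])
print(proj(w,[614,-32,22],"wrist"),proj(w,[472,-15,8],"wrist"),proj(w,[567,270,34],"wrist"))
q=lambda x,y:(317+(x-400)/5.882-.4,165+y/5.882-.4)
for n,x,y,z in(("nl",503,395,110),("nr",656,413,110),("fl",515,90,47),("fr",675,103,47),("baseBL",445,440,12),("baseBR",640,465,12)):print(n,onplane(ct,*q(x,y),z,"top").round(1))
E
python3 m2.py w2
```

```text
t 4.5 tcp [614.2 -31.8 189.8] f [ 0.2 -0.3  0.3] op 1.003 yaw y 103.21 xaxis [-0. -0. -1.] j [-0.16  0.48  1.58 -0.    1.08 -1.96]
disc wrist enc 611.7 -32.7 d 65.7 ell [611.8 -32.6] [63.4 64.5] tool y,z [-0.2 -2.5]
cover wrist enc 470.7 -16.1 d 59.6 ell [470.6 -16. ] [57.8 58.2] tool y,z [  48.1 -136.2]
plate wrist enc 562.5 256.6 d 153.7 ell [559.  255.4] [114.7 134.3] tool y,z [292.1  11.9]
[ 16  47 146] [ 16  42 146] [ 14 113 129] [ 20  32 167] [ 33  22 129] [38 20 52]
(np.float64(251.12496421275455), np.float64(174.5518776438183)) (np.float64(290.2275092175402), np.float64(67.92450713216986)) (np.float64(459.7026433198996), np.float64(194.441095669595))
nl [ 448.8 -218.6  110. ]
nr [ 436.6 -303.2  110. ]
fl [ 626.2 -242.9   47. ]
fr [ 616.1 -336.1   47. ]
baseBL [ 422.8 -198.9   12. ]
baseBR [ 405.2 -313.5   12. ]
```

Request:
{"name": "carry_out", "arguments": {
  "grip": [-1,-1,-1,-1,-1],
  "linear": [
    [0.08,0,-0.005],
    [0.08,0,0],
    [0.08,0,0],
    [0.05,0,0],
    [0.03,0,0]
  ],
  "turn": [0,0,0,0,0]
}}

```text
t: 5.1
eef_pos: [611.1, -32.3, 27.8]
tcp_rot: [2.783, 1.568, 3.015]
ft_force: [0.6, -0.2, 0.2]
opening: 1.001
```

Request:
{"name": "carry_out", "arguments": {
  "grip": [-1,-1,1,1,1],
  "linear": [
    [0.016,0,0],
    [0.009,0,0],
    [0,0,0],
    [0,0,0],
    [0,0,0]
  ],
  "turn": [0,0,0,0,0]
}}

```text
t: 5.6
eef_pos: [612.3, -32.4, 18.4]
tcp_rot: [-0.432, 1.569, -0.199]
ft_force: [-0.6, 1.1, -1.0]
opening: 0.805
```

Request:
{"name": "carry_out", "arguments": {
  "grip": [1,1,1,1,1],
  "linear": [
    [0,0,0],
    [0,0,0],
    [0,0,0],
    [0,0,0],
    [0,0,0]
  ],
  "turn": [0,0,0,0,0]
}}

```text
t: 6.1
eef_pos: [611.9, -32.4, 17.4]
tcp_rot: [-1.518, 1.571, -1.284]
ft_force: [-0.5, 0.1, 0.2]
opening: 0.385
```

Request:
{"name": "carry_out", "arguments": {
  "grip": [1,1,1,1,1],
  "linear": [
    [-0.02,0,0],
    [-0.06,0,0],
    [-0.08,0,0],
    [-0.08,0,0],
    [-0.08,0,0]
  ],
  "turn": [0,0,0,0,0]
}}

```text
t: 6.6
eef_pos: [611.6, -32.3, 179.8]
tcp_rot: [-0.585, 1.57, -0.351]
ft_force: [0.7, -0.4, 0.3]
opening: 0.013
```

The fingers closed fully, so they missed the disc. I look before doing anything else.

```bash
cat > m3.py <<'E'
from w import *
L,H=(0,0,60),(179,62,255)
meas("disc",22,[612,-32,22],70,L,H)
meas("disc",22,[612,-32,22],30,(0,0,130),H,b,ct,"top")
E
python3 m3.py w3
```

```text
t 6.6 tcp [611.6 -32.3 179.8] f [ 0.7 -0.4  0.3] op 0.013 yaw y 103.4 xaxis [ 0. -0. -1.] j [-0.16  0.48  1.6  -0.    1.06 -1.97]
disc wrist enc 611.6 -32.8 d 66.0 ell [611.6 -32.7] [63.2 64.9] tool y,z [-0.3 -0.1]
```

View pics/w3.png

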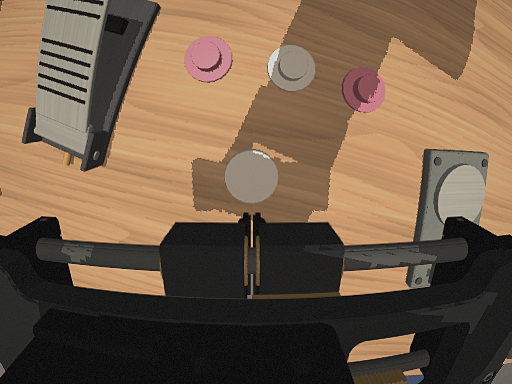

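Run:
```python
from h import *
from scipy.spatial.transform import Rotation as Rn
s=env.state();w=cams.camera_info("wrist");R=Rn.from_euler("xyz",s["tcp_rot"]).as_matrix()
V=w["view"];C=-V[:3,:3].T@V[:3,3];print("cam in tool",R.T@(C-s["eef_pos"]),(V[:3,:3]@R).round(3))
for d in(14,0,-5,-30,-59):print(d,np.round(proj(w,s["eef_pos"]+R[:,0]*d,"wrist"),1))
a=cv2.imread("pics/w3.png")
print(a[195:300:4,246].sum(1),a[195:300:4,252].sum(1))
ct=cams.camera_info("scene");b=cams.read_camera("scene");cv2.imwrite("pics/s3.png",cv2.resize(b[60:260,150:400],(750,600),interpolation=cv2.INTER_CUBIC))
for d in(14,0):print(np.round(((np.array(proj(ct,s["eef_pos"]+R[:,0]*d,"scene"))-[150,60])*3),0))
```

```text
cam in tool [-1.93554576e+02  1.59853370e-01 -6.77646076e+01] [[-0.     1.     0.   ]
 [-0.237 -0.     0.971]
 [ 0.971  0.     0.237]]
14 [251.2 213.5]
0 [251.1 219.8]
-5 [251.1 222.2]
-30 [251.1 236.4]
-59 [251.1 258.3]
[406 409 295 294 330  43  55  51  40  31  64 214 225 232 243 252 254 237
 252 259 259 236 243  56  32  32  83] [410 414 312 294 301 314 314 502 510 470 470 495 511 267 143 163 165 179
 174 152 371 360 370 365 365 205  94]
[255. 357.]
[255. 347.]
```

View pics/s3.png

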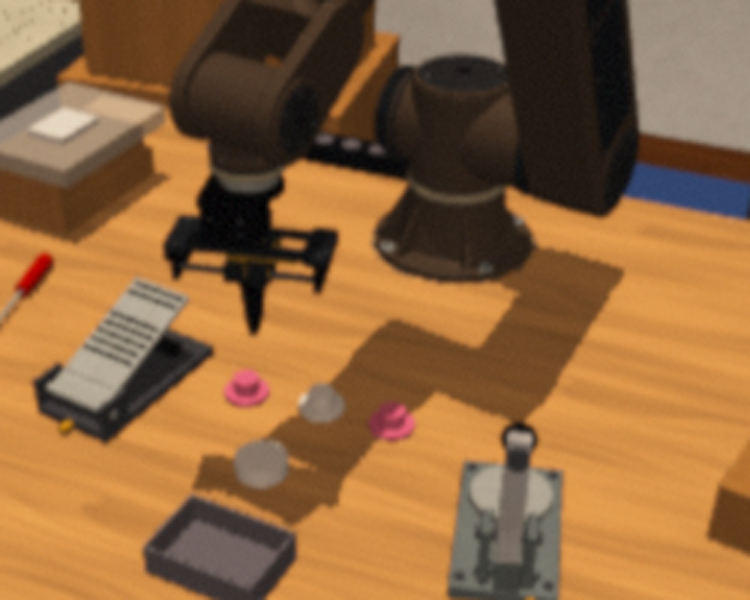

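The scene view puts the fingertips at crop (255,333), but the stated tip projects to (255,357). That makes the real fingertips about 33 mm shorter than stated. The wrist view agrees once the 20 mm finger width is allowed for, and it explains the miss: the tips were about 36 mm up, above the disc. I'll go down with that correction, watching the force.

Request:
{"name": "carry_out", "arguments": {
  "grip": [-1,-1,-1,-1,-1],
  "linear": [
    [0,0,0],
    [0,0,0],
    [0,0,0],
    [0,0,0],
    [0,0,0]
  ],
  "turn": [0,0,0,0,0]
}}

```text
t: 7.25
eef_pos: [611.7, -32.3, 176.9]
tcp_rot: [2.844, 1.57, 3.078]
ft_force: [-0.2, 0.4, 0.3]
opening: 0.364
```

Request:
{"name": "carry_out", "arguments": {
  "grip": [-1,-1,-1,-1,-1],
  "linear": [
    [0,0,0],
    [0.06,0,0],
    [0.06,0,0],
    [0.06,0,0],
    [0.06,0,0]
  ],
  "turn": [0,0,0,0,0]
}}

```text
t: 7.75
eef_pos: [611.8, -32.4, 56.4]
tcp_rot: [-0.638, 1.57, -0.404]
ft_force: [0.4, -1.2, 0.5]
opening: 0.789
```

Request:
{"name": "carry_out", "arguments": {
  "grip": [-1,-1,-1,-1,-1],
  "linear": [
    [0.04,0,0],
    [0.04,0,0],
    [0.025,0,0],
    [0.015,0,0],
    [0,0,0]
  ],
  "turn": [0,0,0,0,0]
}}

```text
t: 8.25
eef_pos: [611.6, -32.3, -3.1]
tcp_rot: [2.832, 1.57, 3.066]
ft_force: [-0.1, 0.1, 0.6]
opening: 1.001
```

```bash
cat > m4.py <<'E'
from w import *
ci=cams.camera_info("scene");g=cams.read_camera("scene")
D=np.array([612,-32.5,0]);u,v=map(int,proj(ci,D,"scene"))
cv2.imwrite("pics/s4.png",cv2.resize(g[v-45:v+45,u-60:u+60],(800,600),interpolation=cv2.INTER_CUBIC))
for k in(-1,1):
  for d in(14,-19):
    P=s["eef_pos"]+R[:,0]*d+R[:,1]*k*49
    p=np.array(proj(ci,P,"scene"));print(k,d,P.round(0),((p-[u-60,v-45])*6.667).round(0))
E
python3 m4.py w4
```

```text
t 8.25 tcp [611.6 -32.3  -3.1] f [-0.1  0.1  0.6] op 1.001 yaw y 103.39 xaxis [-0.001  0.    -1.   ] j [-0.16  0.71  1.75 -0.    0.68 -1.97]
-1 14 [623. -80. -17.] [316. 313.]
-1 -19 [623. -80.  16.] [313. 268.]
1 14 [600.  15. -17.] [488. 334.]
1 -19 [600.  15.  16.] [487. 289.]
```

View pics/s4.png

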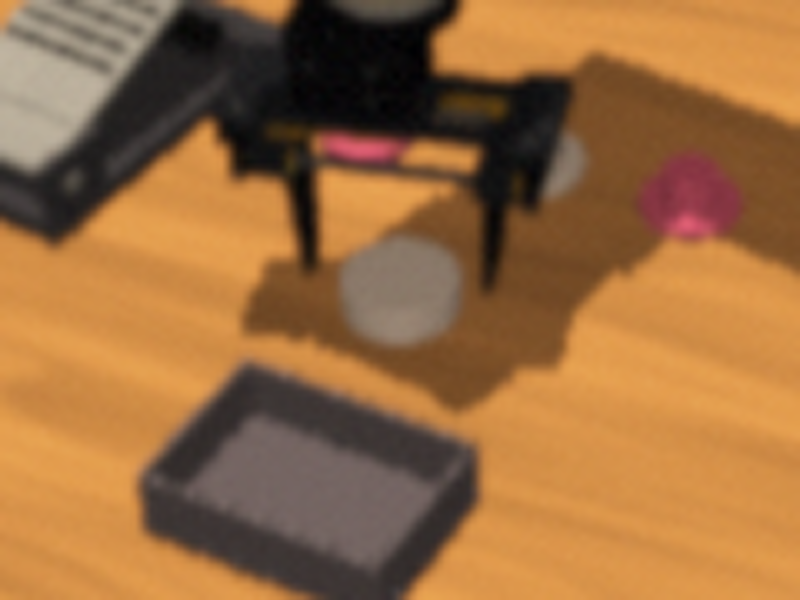

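The tips appear at (310,270) and (488,290), which matches tips 19 mm behind the reported TCP, so they are now about 16 mm up around the disc. I go 12 mm lower and grip.

Request:
{"name": "carry_out", "arguments": {
  "grip": [-1,-1,-1,1,1],
  "linear": [
    [0.008,0,0],
    [0.008,0,0],
    [0.008,0,0],
    [0,0,0],
    [0,0,0]
  ],
  "turn": [0,0,0,0,0]
}}

```text
t: 8.9
eef_pos: [611.8, -32.4, -14.7]
tcp_rot: [-3.135, 1.571, -2.901]
ft_force: [-0.2, -0.3, -0.3]
opening: 0.884
```

Request:
{"name": "carry_out", "arguments": {
  "grip": [1,1,1,1,1],
  "linear": [
    [0,0,0],
    [0,0,0],
    [0,0,0],
    [0,0,0],
    [0,0,0]
  ],
  "turn": [0,0,0,0,0]
}}

```text
t: 9.4
eef_pos: [612.0, -32.4, -14.5]
tcp_rot: [-0.707, 1.57, -0.473]
ft_force: [0.4, 0.2, 1.5]
opening: 0.689
```

Request:
{"name": "carry_out", "arguments": {
  "grip": [1,1,1,1,1],
  "linear": [
    [-0.01,0,0],
    [-0.05,0,0],
    [-0.07,0,0],
    [-0.07,0,0],
    [-0.06,0,0]
  ],
  "turn": [0,0,0,0,0]
}}

```text
t: 9.9
eef_pos: [611.9, -32.4, 117.5]
tcp_rot: [-0.483, 1.57, -0.25]
ft_force: [-0.0, 0.1, -1.4]
opening: 0.685
```

Request:
{"name": "carry_out", "arguments": {
  "grip": [1,1,1,1,1],
  "linear": [
    [0,0.04,0.005],
    [0,0.08,0.01],
    [0,0.08,0.01],
    [0,0.08,0.01],
    [0,0.08,0.01]
  ],
  "turn": [0,0,0,0,0]
}}

```text
t: 10.4
eef_pos: [591.6, 149.4, 115.8]
tcp_rot: [-0.399, 1.571, -0.165]
ft_force: [-0.6, -0.8, -0.2]
opening: 0.681
```

Request:
{"name": "carry_out", "arguments": {
  "grip": [1,1,1,1],
  "linear": [
    [0,0.04,0.008],
    [0,0,0],
    [0,0,0],
    [0,0,0]
  ],
  "turn": [0,0,0,0]
}}

```text
t: 10.8
eef_pos: [591.4, 167.4, 115.5]
tcp_rot: [-2.178, 1.571, -1.945]
ft_force: [-0.2, 0.1, 0.2]
opening: 0.683
```

```bash
cat > m5.py <<'E'
from w import *
hs=cv2.cvtColor(a,cv2.COLOR_BGR2HSV);u,v=map(int,proj(w,[567,270,34],"wrist"));print(u,v,hs[v,u])
for lo in(140,150,155):meas("plate",34,[567,270,34],75,(0,0,lo),(179,62,255))
meas("plateT",34,[567,270,34],20,(0,0,142),(179,45,255),b,ct,"top")
E
python3 m5.py w5
```

```text
t 10.8 tcp [591.4 167.4 115.5] f [-0.2  0.1  0.2] op 0.683 yaw y 103.35 xaxis [-0. -0. -1.] j [ 0.17  0.56  1.66 -0.    0.92 -1.64]
357 191 [ 23  34 179]
plate wrist enc 611.2 215.4 d 57.6 ell [617.2 215.6] [24.7 57.6] tool y,z [41.  36.3]
plate wrist enc 568.5 269.4 d 101.7 ell [560.4 280.3] [ 64.6 102.7] tool y,z [117.1  -4.1]
plate wrist enc 611.2 215.4 d 57.6 ell [617.3 215.5] [24.5 56.9] tool y,z [40.9 36.4]
plate wrist enc 565.4 268.5 d 95.3 ell [558.7 280.2] [64. 98.] tool y,z [117.3  -5.7]
plate wrist enc 565.2 268.9 d 95.0 ell [558.7 280.3] [63.5 97.8] tool y,z [117.4  -5.7]
```

View pics/w5.png

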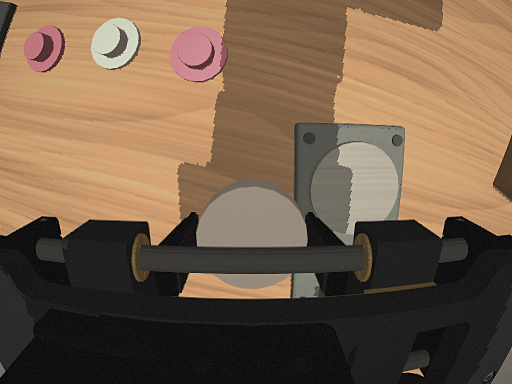

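The plate is visible at about (357,191), partly shaded. The enclosing-circle fit gives d = 95 at (565.3, 268.7), and the top camera, corrected for its bias, agrees within 1 mm. I move over it and descend.

Request:
{"name": "carry_out", "arguments": {
  "grip": [1,1,1,1,1],
  "linear": [
    [0,0.05,-0.001],
    [0,0.06,-0.001],
    [0,0.05,-0.001],
    [0,0.03,-0.001],
    [0,0.02,0]
  ],
  "turn": [0,0,0,0,0]
}}

```text
t: 11.4
eef_pos: [564.9, 270.4, 115.4]
tcp_rot: [-2.035, 1.571, -1.801]
ft_force: [1.1, -0.1, -0.2]
opening: 0.683
```

Request:
{"name": "carry_out", "arguments": {
  "grip": [1,1,1,1,1],
  "linear": [
    [0.04,0,0],
    [0.06,0,0],
    [0.05,0,0],
    [0.024,0,0],
    [0,0,0]
  ],
  "turn": [0,0,0,0,0]
}}

```text
t: 11.9
eef_pos: [564.6, 269.2, 27.0]
tcp_rot: [-2.963, 1.568, -2.73]
ft_force: [-0.5, 0.6, -0.4]
opening: 0.686
```

Request:
{"name": "carry_out", "arguments": {
  "grip": [1,1],
  "linear": [
    [0.008,0,0],
    [0,0,0]
  ],
  "turn": [0,0]
}}

```text
t: 12.1
eef_pos: [565.5, 270.0, 25.1]
tcp_rot: [-0.013, 1.57, 0.221]
ft_force: [0.0, -0.2, -0.9]
opening: 0.687
```

Request:
{"name": "carry_out", "arguments": {
  "grip": [1,1,1],
  "linear": [
    [0.004,-0.001,0],
    [0.004,0,0],
    [0,0,0]
  ],
  "turn": [0,0,0]
}}

```text
t: 12.4
eef_pos: [565.1, 269.6, 20.5]
tcp_rot: [-0.371, 1.571, -0.137]
ft_force: [0.1, 0.5, -0.3]
opening: 0.684
```

Request:
{"name": "carry_out", "arguments": {
  "grip": [1,1],
  "linear": [
    [0.002,0,0],
    [0,0,0]
  ],
  "turn": [0,0]
}}

```text
t: 12.6
eef_pos: [565.2, 269.6, 19.5]
tcp_rot: [-0.164, 1.57, 0.07]
ft_force: [-0.1, 0.5, 0.9]
opening: 0.686
```

Request:
{"name": "carry_out", "arguments": {
  "grip": [1,1],
  "linear": [
    [0.001,0,0],
    [0,0,0]
  ],
  "turn": [0,0]
}}

```text
t: 12.8
eef_pos: [565.3, 269.6, 19.5]
tcp_rot: [-0.076, 1.57, 0.158]
ft_force: [-1.1, -0.6, 5.5]
opening: 0.686
```

Request:
{"name": "carry_out", "arguments": {
  "grip": [1,1],
  "linear": [
    [0.001,0,0],
    [0,0,0]
  ],
  "turn": [0,0]
}}

```text
t: 13.0
eef_pos: [565.3, 269.6, 19.4]
tcp_rot: [-0.046, 1.57, 0.188]
ft_force: [-3.7, -1.5, 10.9]
opening: 0.682
```

Request:
{"name": "carry_out", "arguments": {
  "grip": [-0.3,-0.3,-0.3,-0.3,-0.3],
  "linear": [
    [-0.001,0,0],
    [0,0,0],
    [0,0,0],
    [0,0,0],
    [0,0,0]
  ],
  "turn": [0,0,0,0,0]
}}

```text
t: 13.5
eef_pos: [565.3, 269.6, 19.5]
tcp_rot: [-0.111, 1.57, 0.123]
ft_force: [-2.5, -1.1, 7.3]
opening: 0.685
```

Request:
{"name": "carry_out", "arguments": {
  "grip": [-1,-1,-1,-1,-1],
  "linear": [
    [0,0,0],
    [0,0,0],
    [0,0,0],
    [0,0,0],
    [-0.01,0,0]
  ],
  "turn": [0,0,0,0,0]
}}

```text
t: 14.0
eef_pos: [564.8, 269.4, 23.4]
tcp_rot: [-2.981, 1.57, -2.747]
ft_force: [0.6, -0.5, 0.7]
opening: 0.993
```

Request:
{"name": "carry_out", "arguments": {
  "grip": [-1,-1,-1,-1,-1],
  "linear": [
    [-0.04,0,0],
    [-0.06,0,0],
    [-0.06,0,0],
    [-0.03,0,0],
    [0,-0.06,0]
  ],
  "turn": [0,0,0,0,0]
}}

```text
t: 14.5
eef_pos: [572.6, 242.5, 121.8]
tcp_rot: [0.142, 1.566, 0.379]
ft_force: [0.2, -0.5, -0.4]
opening: 0.997
```

Request:
{"name": "carry_out", "arguments": {
  "grip": [-0.2,-0.2,-0.2,-0.2,-0.2],
  "linear": [
    [0,-0.08,0],
    [0,-0.08,0],
    [0,-0.06,0],
    [0,0,0],
    [0,0,0]
  ],
  "turn": [0,0,0,0,0]
}}

```text
t: 15.0
eef_pos: [597.6, 133.0, 119.1]
tcp_rot: [0.478, 1.571, 0.711]
ft_force: [-0.3, -0.6, 0.4]
opening: 0.641
```

```bash
cat > m6.py <<'E'
from w import *
hs=cv2.cvtColor(a,cv2.COLOR_BGR2HSV)
for P in([565,269.5,56],[542,262,34],[558,312,34],[580,260,56]):
  u,v=map(int,proj(w,P,"wrist"));print(P,u,v,hs[v,u])
meas("cover8",8,[470,-16,8],60,(0,0,60),(179,62,255))
for m in(20,26,30):
  meas("disc56",56,[565,269.5,56],60,(0,0,185),(179,m,255))
for m in(25,45):
  meas("plate",34,[565,269.5,34],70,(0,0,150),(179,62,255))
u,v=map(int,proj(w,[565,269.5,56],"wrist"))
cv2.imwrite("pics/c6.png",cv2.resize(a[max(0,v-70):v+70,max(0,u-70):u+70],(600,600)))
E
python3 m6.py w6
```

```text
t 15.0 tcp [597.6 133.  119.1] f [-0.3 -0.6  0.4] op 0.641 yaw y 103.31 xaxis [ 0.  0. -1.] j [ 0.11  0.55  1.67  0.    0.93 -1.69]
[565, 269.5, 56] 395 195 [ 35  26 220]
[542, 262, 34] 386 167 [ 35  25 228]
[558, 312, 34] 420 192 [ 34  26 220]
[580, 260, 56] 383 208 [ 34  24 219]
cover8 wrist enc 470.8 -14.1 d 61.3 ell [470.8 -14.1] [58.  60.3] tool y,z [-114.  -157.4]
disc56 wrist enc 565.2 268.9 d 63.9 ell [563.6 268.3] [56.7 63.5] tool y,z [139.5  -2. ]
disc56 wrist enc 565.6 269.0 d 64.2 ell [563.6 268.5] [57.6 64.5] tool y,z [139.6  -1.9]
plate wrist enc 565.6 269.2 d 96.8 ell [561.1 269. ] [84.5 93.1] tool y,z [140.7  -4.2]
plate wrist enc 565.6 269.2 d 96.8 ell [561.1 269. ] [84.5 93.1] tool y,z [140.7  -4.2]
```

View pics/c6.png

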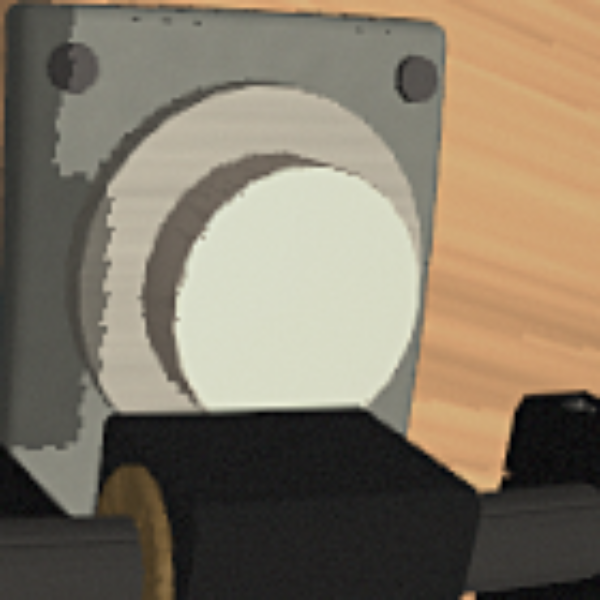

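The crop shows the disc on the plate. The fits agree: disc (565.5, 269.0), plate (565.6, 269.2), so it is centred. Next is the cover.

Request:
{"name": "carry_out", "arguments": {
  "grip": [-0.2,-0.2,-0.2,-0.2,-0.2],
  "linear": [
    [0,-0.0288,-0.0394],
    [0,-0.0288,-0.0394],
    [0,-0.0288,-0.0394],
    [0,-0.0288,-0.0394],
    [0,-0.0288,-0.0394]
  ],
  "turn": [0,0,0,0,0]
}}

```text
t: 15.6
eef_pos: [517.6, 41.1, 119.0]
tcp_rot: [-0.501, 1.571, -0.266]
ft_force: [0.1, 0.3, -0.4]
opening: 0.6
```

Request:
{"name": "carry_out", "arguments": {
  "grip": [-0.2,-0.2,-0.2,-0.2,-0.2],
  "linear": [
    [0,-0.0288,-0.0394],
    [0,-0.0288,-0.0394],
    [0,-0.0288,-0.0394],
    [0,0,0],
    [0,0,0]
  ],
  "turn": [0,0,0,0,0]
}}

```text
t: 16.1
eef_pos: [471.3, -14.6, 119.2]
tcp_rot: [-0.337, 1.57, -0.103]
ft_force: [0.4, 0.6, -0.0]
opening: 0.601
```

```bash
cat > m7.py <<'E'
from w import *
meas("cover8",8,[470,-16,8],55,(0,0,60),(179,62,255))
E
python3 m7.py w7
```

```text
t 16.1 tcp [471.3 -14.6 119.2] f [ 0.4  0.6 -0. ] op 0.601 yaw y 103.41 xaxis [ 0.001 -0.    -1.   ] j [-0.17  0.37  2.01  0.    0.76 -1.98]
cover8 wrist enc 469.3 -15.9 d 59.3 ell [469.2 -15.9] [58.  58.1] tool y,z [-0.7 -2.4]
```

View pics/w7.png

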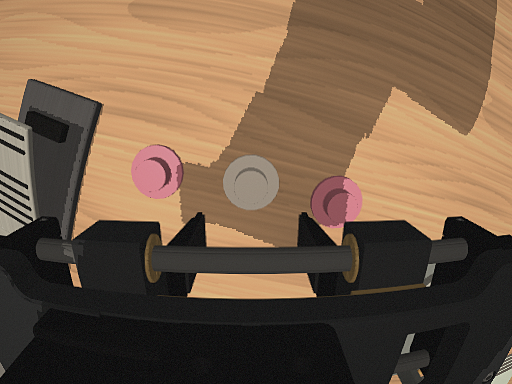

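Request:
{"name": "carry_out", "arguments": {
  "grip": [-0.2,-0.2,-0.2,-0.2,-0.2],
  "linear": [
    [0.05,-0.001,-0.005],
    [0.07,0,0],
    [0.06,0,0],
    [0.04,0,0],
    [0.02,0,0]
  ],
  "turn": [0,0,0,0,0]
}}

```text
t: 16.7
eef_pos: [468.5, -15.5, -2.8]
tcp_rot: [2.76, 1.569, 2.995]
ft_force: [1.6, -0.4, 1.6]
opening: 0.602
```

Request:
{"name": "carry_out", "arguments": {
  "grip": [-0.2,-0.2,1,1,1],
  "linear": [
    [0.0134,0,0],
    [0,0,0],
    [0,0,0],
    [0,0,0],
    [0,0,0]
  ],
  "turn": [0,0,0,0,0]
}}

```text
t: 17.2
eef_pos: [469.0, -16.4, -7.1]
tcp_rot: [-0.483, 1.569, -0.249]
ft_force: [-0.0, 0.7, 0.3]
opening: 0.403
```

Request:
{"name": "carry_out", "arguments": {
  "grip": [1,1,1,1],
  "linear": [
    [0,0,0],
    [0,0,0],
    [0,0,0],
    [0,0,0]
  ],
  "turn": [0,0,0,0]
}}

```text
t: 17.6
eef_pos: [468.9, -16.4, -7.3]
tcp_rot: [-0.487, 1.57, -0.253]
ft_force: [-0.8, -0.0, 6.9]
opening: 0.342
```

Request:
{"name": "carry_out", "arguments": {
  "grip": [1,1,1,1,1],
  "linear": [
    [-0.01,0,0],
    [-0.05,0,0],
    [-0.08,0,0],
    [-0.08,0,0],
    [-0.06,0,0]
  ],
  "turn": [0,0,0,0,0]
}}

```text
t: 18.1
eef_pos: [468.7, -16.3, 134.7]
tcp_rot: [-0.46, 1.569, -0.226]
ft_force: [-1.1, 0.2, -1.0]
opening: 0.338
```

Request:
{"name": "carry_out", "arguments": {
  "grip": [1,1,1,1,1],
  "linear": [
    [0,0.0511,0.032],
    [0,0.0511,0.032],
    [0,0.0511,0.032],
    [0,0.0511,0.032],
    [0,0.0511,0.032]
  ],
  "turn": [0,0,0,0,0]
}}

```text
t: 18.6
eef_pos: [516.9, 127.7, 132.5]
tcp_rot: [-2.188, 1.571, -1.954]
ft_force: [-0.3, -0.8, -0.7]
opening: 0.345
```

Request:
{"name": "carry_out", "arguments": {
  "grip": [1,1,1,1,1],
  "linear": [
    [0,0.0511,0.032],
    [0,0.0511,0.032],
    [0,0.0511,0.032],
    [0,0.0511,0.032],
    [0,0.0511,0.032]
  ],
  "turn": [0,0,0,0,0]
}}

```text
t: 19.1
eef_pos: [565.1, 270.5, 132.4]
tcp_rot: [-2.68, 1.57, -2.446]
ft_force: [0.0, -0.1, -1.1]
opening: 0.341
```

Request:
{"name": "carry_out", "arguments": {
  "grip": [1,1,1,1],
  "linear": [
    [0,0,0],
    [0,0,0],
    [0,0,0],
    [0,0,0]
  ],
  "turn": [0,0,0,0]
}}

```text
t: 19.5
eef_pos: [564.9, 268.4, 132.3]
tcp_rot: [-2.613, 1.57, -2.38]
ft_force: [0.2, -0.3, -0.3]
opening: 0.34
```

```bash
cat > m8.py <<'E'
from w import *
zt=s["eef_pos"][2]+7.3
u,v=map(int,proj(w,[*s["eef_pos"][:2],zt+8],"wrist"));print(u,v)
meas("held cover",zt+8,[*s["eef_pos"][:2],zt+8],70,(0,0,90),(179,62,255))
E
python3 m8.py w8
```

```text
t 19.5 tcp [564.9 268.4 132.3] f [ 0.2 -0.3 -0.3] op 0.34 yaw y 103.34 xaxis [-0. -0. -1.] j [ 0.34  0.55  1.62 -0.    0.97 -1.47]
251 227
held cover wrist enc 611.8 259.2 d 19.6 ell [611.6 258.4] [ 5.6 22.1] tool y,z [-20.4  43.2]
held cover wrist enc 547.4 261.1 d 76.6 ell [547.6 263.8] [59.8 65.5] tool y,z [ -0.4 -17.8]
```

View pics/w8.png

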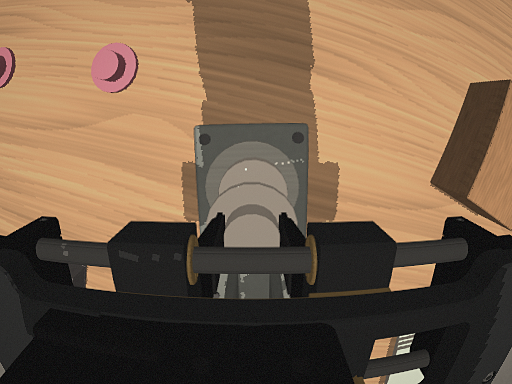

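The held cover is level and aligned over the disc and plate, with the plate's edge at about (250,145). Descending now.

Request:
{"name": "carry_out", "arguments": {
  "grip": [1,1,1,1,1],
  "linear": [
    [0.04,0.001,0],
    [0.06,0,0],
    [0.04,0,0],
    [0.018,0,0],
    [0,0,0]
  ],
  "turn": [0,0,0,0,0]
}}

```text
t: 20.1
eef_pos: [564.6, 269.3, 52.4]
tcp_rot: [-2.984, 1.569, -2.75]
ft_force: [-0.5, 0.3, -0.3]
opening: 0.339
```

Request:
{"name": "carry_out", "arguments": {
  "grip": [1,1,1,1],
  "linear": [
    [0.004,0,0],
    [0.003,0,0],
    [0,0,0],
    [0,0,0]
  ],
  "turn": [0,0,0,0]
}}

```text
t: 20.5
eef_pos: [565.1, 269.9, 50.2]
tcp_rot: [-0.001, 1.57, 0.233]
ft_force: [0.1, -0.0, -0.7]
opening: 0.345
```

Request:
{"name": "carry_out", "arguments": {
  "grip": [1,1],
  "linear": [
    [0.002,0,0],
    [0,0,0]
  ],
  "turn": [0,0]
}}

```text
t: 20.7
eef_pos: [565.0, 269.8, 48.8]
tcp_rot: [-0.266, 1.571, -0.032]
ft_force: [-1.1, -0.7, -0.5]
opening: 0.334
```

Request:
{"name": "carry_out", "arguments": {
  "grip": [1,1],
  "linear": [
    [0.001,-0.001,0],
    [0,0,0]
  ],
  "turn": [0,0]
}}

```text
t: 20.9
eef_pos: [565.1, 269.8, 48.8]
tcp_rot: [0.797, 1.57, 1.031]
ft_force: [-2.2, 2.7, 4.7]
opening: 0.339
```

Request:
{"name": "carry_out", "arguments": {
  "grip": [1,1],
  "linear": [
    [0.001,0,0],
    [0,0,0]
  ],
  "turn": [0,0]
}}

```text
t: 21.1
eef_pos: [565.1, 269.8, 48.7]
tcp_rot: [0.564, 1.57, 0.798]
ft_force: [-3.3, 2.1, 9.2]
opening: 0.34
```

Request:
{"name": "carry_out", "arguments": {
  "grip": [-0.2,-0.2,-0.2,-0.2,-0.2],
  "linear": [
    [-0.001,0,0],
    [0,0,0],
    [0,0,0],
    [0,0,0],
    [0,0,0]
  ],
  "turn": [0,0,0,0,0]
}}

```text
t: 21.6
eef_pos: [565.1, 269.2, 48.0]
tcp_rot: [-2.584, 1.57, -2.35]
ft_force: [0.6, -0.0, -0.5]
opening: 0.592
```

Request:
{"name": "carry_out", "arguments": {
  "grip": [-0.2,-0.2,-0.2,-0.2,-0.2],
  "linear": [
    [-0.004,0,0],
    [-0.02,0,0],
    [-0.06,0,0],
    [-0.06,0,0],
    [-0.06,0,0]
  ],
  "turn": [0,0,0,0,0]
}}

```text
t: 22.1
eef_pos: [565.0, 269.3, 152.1]
tcp_rot: [-0.315, 1.57, -0.081]
ft_force: [0.4, 0.4, -0.1]
opening: 0.603
```

Request:
{"name": "carry_out", "arguments": {
  "grip": [-0.2,-0.2,-0.2,-0.2,-0.2],
  "linear": [
    [0,-0.06,0],
    [0,-0.08,0],
    [0,-0.08,0],
    [0,-0.06,0],
    [0,0,0]
  ],
  "turn": [0,0,0,0,0]
}}

```text
t: 22.6
eef_pos: [598.4, 130.0, 151.1]
tcp_rot: [-0.641, 1.57, -0.41]
ft_force: [0.5, 0.1, 0.8]
opening: 0.601
```

```bash
cat > m9.py <<'E'
from w import *
meas("plate",34,[565,269.5,34],70,(0,0,150),(179,62,255))
for t in(185,200,205):meas("stack64",64,[565,269.5,64],60,(0,0,t),(179,33,255))
meas("stackTop",64,[567,270,64],20,(0,0,185),(179,62,255),b,ct,"top")
u,v=map(int,proj(w,[565,269.5,60],"wrist"))
c1=cv2.resize(a[max(0,v-60):v+60,u-60:u+60],(400,400))
u,v=map(int,proj(ct,[565,269.5,60],"top"));c2=cv2.resize(b[v-20:v+20,u-20:u+20],(400,400))
cv2.imwrite("pics/c9.png",np.hstack([c1,c2]))
# pedal: dark/light tread corner check with top frame
E
python3 m9.py w9
```

```text
t 22.6 tcp [598.4 130.  151.1] f [0.5 0.1 0.8] op 0.601 yaw y 103.2 xaxis [ 0.001 -0.    -1.   ] j [ 0.11  0.51  1.64 -0.    0.99 -1.69]
plate wrist enc 564.9 270.6 d 99.3 ell [564.8 270. ] [91.8 94.4] tool y,z [144.   -0.8]
stack64 wrist enc 565.6 266.3 d 65.8 ell [565.1 266. ] [61.6 64.4] tool y,z [140.2  -1.5]
stack64 wrist enc 564.7 266.5 d 65.7 ell [565. 266.] [61.2 64. ] tool y,z [140.1  -1.6]
stack64 wrist enc 565.3 266.0 d 65.2 ell [565.  265.8] [60.9 63.8] tool y,z [140.   -1.6]
stackTop top enc 566.1 271.9 d 62.6 ell [568.1 277.1] [41.4 60.4] tool y,z [150.2   4. ]
```

View pics/c9.png

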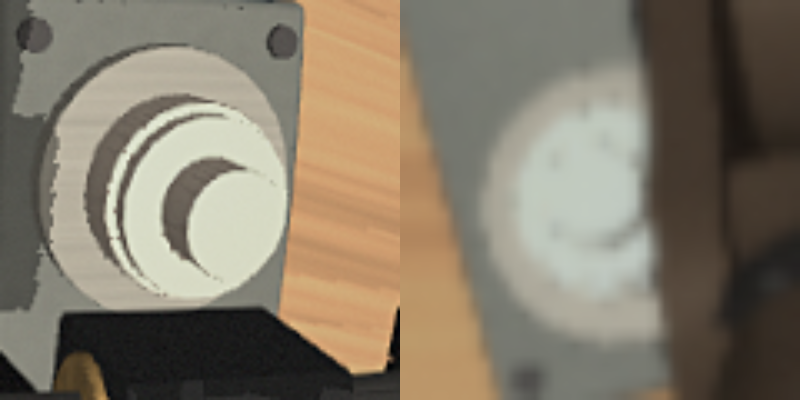

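The left crop shows the cover sitting concentric on the disc, with an even white disc rim around it; the right crop agrees. The pedal tread origin works out to about (481, -268, 93), yaw -8.6°. That was my last picture, so from here I go by numbers.

Request:
{"name": "carry_out", "arguments": {
  "grip": [1,1,1,1,1],
  "linear": [
    [0,0,0],
    [0,0,0],
    [0,0,0],
    [0,-0.04,-0.005],
    [0,-0.0685,-0.0094]
  ],
  "turn": [0.0405,0.0405,0.0405,0,0]
}}

```text
t: 23.2
eef_pos: [582.2, 82.7, 150.3]
tcp_rot: [0.65, 1.57, 0.506]
ft_force: [0.4, 0.1, -0.0]
opening: 0.237
```

Request:
{"name": "carry_out", "arguments": {
  "grip": [1,1,1,1,1],
  "linear": [
    [0,-0.0685,-0.0094],
    [0,-0.0685,-0.0094],
    [0,-0.0685,-0.0094],
    [0,-0.0685,-0.0094],
    [0,-0.0685,-0.0094]
  ],
  "turn": [0,0,0,0,0]
}}

```text
t: 23.7
eef_pos: [533.7, -85.3, 150.6]
tcp_rot: [-0.018, 1.57, -0.164]
ft_force: [1.3, -0.5, -0.1]
opening: 0.003
```

Request:
{"name": "carry_out", "arguments": {
  "grip": [1,1,1,1,1],
  "linear": [
    [0,-0.0685,-0.0094],
    [0,-0.0685,-0.0094],
    [0,-0.0685,-0.0094],
    [0,-0.0685,-0.0094],
    [0,-0.0685,-0.0094]
  ],
  "turn": [0,0,0,0,0]
}}

```text
t: 24.2
eef_pos: [485.6, -251.4, 150.7]
tcp_rot: [-0.177, 1.57, -0.323]
ft_force: [0.9, -0.6, -0.6]
opening: 0.004
```

Request:
{"name": "carry_out", "arguments": {
  "grip": [1,1,1],
  "linear": [
    [0,-0.0285,-0.0044],
    [0,0,0],
    [0,0,0]
  ],
  "turn": [0,0,0]
}}

```text
t: 24.5
eef_pos: [481.5, -263.9, 150.3]
tcp_rot: [1.849, 1.57, 1.701]
ft_force: [-0.7, 1.2, 0.6]
opening: 0.006
```

```bash
cat > m10.py <<'E'
from w import *
# free edge of the tread in the wrist view: brightness (light tread) columns along the tread's centre line and across it
g=cv2.cvtColor(a,cv2.COLOR_BGR2HSV);x=np.array([.989,-.150,0]);y=np.array([.150,.989,0]);O=np.array([481.3,-267.7,93.])
for d in range(-65,60,5):
  P=O+d*x*np.cos(.39)+[0,0,-d*np.sin(.39)];u,v=map(int,proj(w,P,"wrist"))
  print(d,(u,v),g[v,u].tolist() if 0<=u<512 and 0<=v<384 else None,end=" | ")
print()
for d in range(-70,75,5):
  P=O-30*x*np.cos(.39)+[0,0,30*np.sin(.39)]+d*y;u,v=map(int,proj(w,P,"wrist"))
  print(d,(u,v),g[v,u].tolist()if 0<=u<512 and 0<=v<384 else None,end=" | ")
E
python3 m10.py w10
```

```text
t 24.5 tcp [ 481.5 -263.9  150.3] f [-0.7  1.2  0.6] op 0.006 yaw y 81.55 xaxis [-0.  0. -1.] j [-0.62  0.43  1.79  0.    0.92 -2.05]
-65 (247, 130) [20, 13, 58] | -60 (247, 135) [24, 22, 57] | -55 (247, 141) [15, 27, 56] | -50 (247, 147) [6, 23, 55] | -45 (247, 153) [21, 31, 114] | -40 (247, 158) [24, 32, 110] | -35 (247, 163) [10, 31, 25] | -30 (247, 169) [22, 35, 110] | -25 (247, 174) [19, 32, 110] | -20 (247, 179) [15, 23, 22] | -15 (247, 184) [22, 34, 112] | -10 (247, 189) [24, 32, 110] | -5 (247, 193) [19, 33, 108] | 0 (247, 198) [23, 30, 109] | 5 (247, 202) [17, 33, 109] | 10 (247, 207) [21, 31, 108] | 15 (247, 211) [22, 32, 118] | 20 (247, 215) [30, 14, 18] | 25 (247, 219) [170, 36, 21] | 30 (247, 223) [116, 97, 21] | 35 (247, 227) [140, 70, 11] | 40 (247, 231) [30, 68, 15] | 45 (247, 235) [17, 98, 47] | 50 (247, 238) [18, 132, 91] | 55 (247, 242) [19, 135, 102] | 
-70 (164, 169) [15, 112, 212] | -65 (169, 169) [16, 109, 212] | -60 (175, 169) [17, 105, 214] | -55 (181, 169) [16, 112, 212] | -50 (187, 169) [15, 116, 213] | -45 (192, 169) [14, 115, 133] | -40 (198, 169) [22, 32, 175] | -35 (204, 169) [21, 33, 176] | -30 (210, 169) [19, 33, 109] | -25 (216, 169) [22, 34, 113] | -20 (222, 169) [23, 36, 113] | -15 (228, 169) [21, 32, 113] | -10 (235, 169) [21, 32, 111] | -5 (241, 169) [21, 31, 107] | 0 (247, 169) [22, 35, 110] | 5 (253, 169) [21, 30, 112] | 10 (259, 169) [21, 30, 109] | 15 (265, 169) [21, 33, 107] | 20 (271, 169) [19, 31, 114] | 25 (277, 169) [22, 34, 112] | 30 (283, 169) [21, 30, 109] | 35 (289, 169) [21, 35, 115] | 40 (295, 169) [19, 33, 132] | 45 (301, 169) [14, 89, 120] | 50 (307, 169) [14, 118, 138] | 55 (313, 169) [15, 116, 139] | 60 (319, 169) [15, 115, 138] | 65 (325, 169) [14, 115, 138] | 70 (331, 169) [14, 114, 136] |
```

The predicted tread edges match the picture: free edge at -47 mm, sides at ±43 mm. I descend to the tread and check for contact.

Request:
{"name": "carry_out", "arguments": {
  "grip": [1,1,1,1,1],
  "linear": [
    [0.04,-0.007,0],
    [0.05,0,0],
    [0.03,0,0],
    [0.02,0,0],
    [0,0,0]
  ],
  "turn": [0,0,0,0,0]
}}

```text
t: 25.1
eef_pos: [480.6, -267.5, 79.3]
tcp_rot: [2.67, 1.569, 2.523]
ft_force: [0.4, -0.2, 0.3]
opening: 0.007
```

Request:
{"name": "carry_out", "arguments": {
  "grip": [1,1,1,1],
  "linear": [
    [0.004,0,0],
    [0.004,0,0],
    [0.004,0,0],
    [0,0,0]
  ],
  "turn": [0,0,0,0]
}}

```text
t: 25.5
eef_pos: [480.7, -268.6, 74.3]
tcp_rot: [-0.649, 1.57, -0.797]
ft_force: [0.1, -0.6, 0.2]
opening: 0.005
```

Request:
{"name": "carry_out", "arguments": {
  "grip": [1,1,1],
  "linear": [
    [0.004,0,-0.001],
    [0.004,0,-0.001],
    [0,0,0]
  ],
  "turn": [0,0,0]
}}

```text
t: 25.8
eef_pos: [479.5, -268.4, 70.2]
tcp_rot: [-2.063, 1.571, -2.211]
ft_force: [-1.2, 0.1, 2.2]
opening: 0.007
```

Contact is close to the expected height. Now the slow push.

Request:
{"name": "carry_out", "arguments": {
  "grip": [1,1,1,1,1],
  "linear": [
    [0.005,0,-0.0018],
    [0.005,0,-0.0018],
    [0.005,0,-0.0016],
    [0.005,0,-0.0016],
    [0.005,0,-0.0014]
  ],
  "turn": [0,0,0,0,0]
}}

```text
t: 26.3
eef_pos: [475.5, -267.8, 57.5]
tcp_rot: [-2.741, 1.571, -2.889]
ft_force: [-1.9, -0.6, 3.4]
opening: 0.006
```

Request:
{"name": "carry_out", "arguments": {
  "grip": [1,1,1,1,1],
  "linear": [
    [0.005,0,-0.0014],
    [0.005,0,-0.0012],
    [0.005,0,-0.0012],
    [0.005,0,-0.001],
    [0.005,0,-0.001]
  ],
  "turn": [0,0,0,0,0]
}}

```text
t: 26.8
eef_pos: [472.6, -267.3, 45.0]
tcp_rot: [2.952, 1.571, 2.804]
ft_force: [-1.0, 0.2, 3.2]
opening: 0.003
```

Request:
{"name": "carry_out", "arguments": {
  "grip": [1,1,1,1,1],
  "linear": [
    [0.005,0,-0.0008],
    [0.005,0,-0.0008],
    [0.005,0,-0.0006],
    [0.005,0,-0.0006],
    [0.005,0,-0.0004]
  ],
  "turn": [0,0,0,0,0]
}}

```text
t: 27.3
eef_pos: [471.1, -267.1, 32.5]
tcp_rot: [3.127, 1.571, 2.979]
ft_force: [-2.7, 0.9, 4.8]
opening: 0.0
```

Request:
{"name": "carry_out", "arguments": {
  "grip": [1,1,1],
  "linear": [
    [0.005,0,-0.0004],
    [0.005,0,0],
    [0,0,0]
  ],
  "turn": [0,0,0]
}}

```text
t: 27.6
eef_pos: [470.9, -267.1, 27.4]
tcp_rot: [2.823, 1.57, 2.675]
ft_force: [-2.2, -0.0, 4.2]
opening: 0.006
```

Request:
{"name": "carry_out", "arguments": {
  "grip": [1,1,1],
  "linear": [
    [0.004,0,0],
    [0.004,0,0],
    [0,0,0]
  ],
  "turn": [0,0,0]
}}

```text
t: 27.9
eef_pos: [470.9, -267.1, 23.5]
tcp_rot: [-3.036, 1.571, 3.099]
ft_force: [-2.9, 0.1, 4.1]
opening: 0.005
```

Request:
{"name": "carry_out", "arguments": {
  "grip": [1,1],
  "linear": [
    [0.003,0,0],
    [0,0,0]
  ],
  "turn": [0,0]
}}

```text
t: 28.1
eef_pos: [471.0, -267.1, 22.1]
tcp_rot: [-1.824, 1.571, -1.971]
ft_force: [-3.3, -0.1, 3.9]
opening: 0.004
```

Request:
{"name": "carry_out", "arguments": {
  "grip": [1,1],
  "linear": [
    [0.002,0,0],
    [0,0,0]
  ],
  "turn": [0,0]
}}

```text
t: 28.3
eef_pos: [471.0, -267.1, 21.3]
tcp_rot: [-1.15, 1.571, -1.298]
ft_force: [-4.1, -0.1, 6.8]
opening: 0.005
```

Request:
{"name": "carry_out", "arguments": {
  "grip": [1,1],
  "linear": [
    [0.002,0,0],
    [0,0,0]
  ],
  "turn": [0,0]
}}

```text
t: 28.5
eef_pos: [470.9, -267.1, 20.4]
tcp_rot: [-1.873, 1.571, -2.02]
ft_force: [-4.8, 0.7, 7.5]
opening: 0.005
```

Request:
{"name": "carry_out", "arguments": {
  "grip": [1,1],
  "linear": [
    [0.002,0,0],
    [0,0,0]
  ],
  "turn": [0,0]
}}

```text
t: 28.7
eef_pos: [470.8, -267.1, 19.5]
tcp_rot: [-2.412, 1.571, -2.56]
ft_force: [-5.7, 0.4, 9.1]
opening: 0.006
```

Request:
{"name": "carry_out", "arguments": {
  "grip": [1,1],
  "linear": [
    [0.002,0,0],
    [0,0,0]
  ],
  "turn": [0,0]
}}

```text
t: 28.9
eef_pos: [470.7, -267.1, 18.5]
tcp_rot: [-2.685, 1.571, -2.832]
ft_force: [-5.5, 0.7, 10.7]
opening: 0.007
```

Request:
{"name": "carry_out", "arguments": {
  "grip": [1,1],
  "linear": [
    [0.002,0,0],
    [0,0,0]
  ],
  "turn": [0,0]
}}

```text
t: 29.1
eef_pos: [470.7, -267.1, 17.7]
tcp_rot: [-2.565, 1.571, -2.713]
ft_force: [-6.9, 1.5, 12.2]
opening: 0.005
```

Request:
{"name": "carry_out", "arguments": {
  "grip": [1,1],
  "linear": [
    [0.002,0,0],
    [0,0,0]
  ],
  "turn": [0,0]
}}

```text
t: 29.3
eef_pos: [470.7, -267.1, 17.4]
tcp_rot: [-1.253, 1.57, -1.401]
ft_force: [-9.5, 2.6, 21.8]
opening: 0.007
```

Run:
```python
from h import *
s=env.state();print(s["t"],s["eef_pos"].round(2),s["ft_force"].round(1))
```

```text
29.3 [ 470.73 -267.11   17.45] [-9.5  2.6 21.8]
```

The force jumped to 22 N with no further travel, so the pedal is at its stop. I hold 1.5 s, then ease it up slowly.

Request:
{"name": "carry_out", "arguments": {
  "grip": [1,1,1,1,1],
  "linear": [
    [0,0,0],
    [0,0,0],
    [0,0,0],
    [0,0,0],
    [0,0,0]
  ],
  "turn": [0,0,0,0,0]
}}

```text
t: 29.8
eef_pos: [470.7, -267.1, 17.4]
tcp_rot: [-1.192, 1.57, -1.34]
ft_force: [-8.6, 1.6, 23.0]
opening: 0.007
```

Request:
{"name": "carry_out", "arguments": {
  "grip": [1,1,1,1,1],
  "linear": [
    [0,0,0],
    [0,0,0],
    [0,0,0],
    [0,0,0],
    [0,0,0]
  ],
  "turn": [0,0,0,0,0]
}}

```text
t: 30.3
eef_pos: [470.7, -267.1, 17.4]
tcp_rot: [-1.17, 1.57, -1.318]
ft_force: [-8.7, 2.2, 22.3]
opening: 0.004
```

Request:
{"name": "carry_out", "arguments": {
  "grip": [1,1,1,1,1],
  "linear": [
    [0,0,0],
    [0,0,0],
    [0,0,0],
    [0,0,0],
    [0,0,0]
  ],
  "turn": [0,0,0,0,0]
}}

```text
t: 30.8
eef_pos: [470.7, -267.1, 17.4]
tcp_rot: [-1.109, 1.57, -1.256]
ft_force: [-8.3, 1.4, 21.7]
opening: 0.005
```

Request:
{"name": "carry_out", "arguments": {
  "grip": [1,1,1,1,1],
  "linear": [
    [-0.004,0,0],
    [-0.005,0,0],
    [-0.005,0,0],
    [-0.006,0,0.0005],
    [-0.006,0,0.0005]
  ],
  "turn": [0,0,0,0,0]
}}

```text
t: 31.3
eef_pos: [471.7, -267.3, 29.4]
tcp_rot: [-0.451, 1.57, -0.599]
ft_force: [-0.6, 0.3, 3.4]
opening: 0.006
```

Request:
{"name": "carry_out", "arguments": {
  "grip": [1,1,1,1,1],
  "linear": [
    [-0.006,0,0.0007],
    [-0.006,0,0.0007],
    [-0.006,0,0.001],
    [-0.006,0,0.001],
    [-0.006,0,0.001]
  ],
  "turn": [0,0,0,0,0]
}}

```text
t: 31.8
eef_pos: [474.0, -267.7, 44.6]
tcp_rot: [-0.434, 1.57, -0.582]
ft_force: [2.1, -0.2, 1.6]
opening: 0.008
```

Request:
{"name": "carry_out", "arguments": {
  "grip": [1,1,1,1,1],
  "linear": [
    [-0.006,0,0.0015],
    [-0.006,0,0.0015],
    [-0.006,0,0.0015],
    [-0.006,0,0.002],
    [-0.006,0,0.002]
  ],
  "turn": [0,0,0,0,0]
}}

```text
t: 32.3
eef_pos: [477.8, -268.2, 59.5]
tcp_rot: [-2.557, 1.571, -2.705]
ft_force: [2.3, -0.2, 1.5]
opening: 0.003
```

Request:
{"name": "carry_out", "arguments": {
  "grip": [1,1,1,1,1],
  "linear": [
    [-0.006,0,0.002],
    [-0.006,0,0.002],
    [-0.006,0,0.002],
    [-0.006,0,0],
    [-0.008,0,0]
  ],
  "turn": [0,0,0,0,0]
}}

```text
t: 32.8
eef_pos: [480.5, -268.4, 75.3]
tcp_rot: [2.779, 1.57, 2.631]
ft_force: [-0.1, 0.5, -1.3]
opening: 0.009
```

Request:
{"name": "carry_out", "arguments": {
  "grip": [1,1,1,1,1],
  "linear": [
    [-0.02,0,0],
    [-0.05,0,0],
    [-0.07,0,0],
    [0,0,0],
    [0,0,0]
  ],
  "turn": [0,0,0,0,0]
}}

```text
t: 33.3
eef_pos: [480.7, -268.5, 146.1]
tcp_rot: [-0.578, 1.57, -0.726]
ft_force: [-0.4, -0.4, 0.4]
opening: 0.006
```

```bash
cat > m11.py <<'E'
from w import *
p=cv2.imread("pics/w5_top.png");q=cv2.imread("pics/top.png")
meas("plateT",34,[567,270,34],20,(0,0,142),(179,45,255),b,ct,"top")
meas("stackT",62,[567,270,62],22,(0,0,188),(179,62,255),b,ct,"top")
ci=cams.camera_info("scene");g=cams.read_camera("scene");cv2.imwrite("pics/s11.png",g)
o=cv2.imread("pics/scene.png");d=cv2.absdiff(g,o).max(2)
for n,(x,y,z,h) in dict(pressarm=(690,300,180,14),tread=(481,-268,93,14),tray=(740,-20,20,25),carton=(460,480,40,25),driver=(460,-480,5,15)).items():
    u,v=map(int,proj(ci,[x,y,z],"scene"));k=d[v-h:v+h,u-h:u+h];u2,v2=map(int,proj(ct,[x,y,z],"top"));k2=cv2.absdiff(b,q).max(2)[v2-h:v2+h,u2-h:u2+h]
    print(n,(u,v),"scene frac changed",(k>35).mean().round(3),"top",(u2,v2),(k2>35).mean().round(3))
hs=cv2.cvtColor(b,cv2.COLOR_BGR2HSV)[:,:,2]
print(hs[185:222:2,174:212:2])
E
python3 m11.py w11
```

```text
t 33.3 tcp [ 480.7 -268.5  146.1] f [-0.4 -0.4  0.4] op 0.006 yaw y 81.53 xaxis [ 0.001 -0.001 -1.   ] j [-0.63  0.44  1.79 -0.    0.91 -2.05]
plateT top enc 567.5 269.2 d 97.7 ell [567.7 269.6] [91.9 94.4] tool y,z [545.1   6.6]
stackT top enc 566.7 271.8 d 64.2 ell [567.6 271.7] [55.7 60.5] tool y,z [547.2   6.2]
pressarm (321, 215) scene frac changed 0.105 top (171, 159) 0.0
tread (197, 162) scene frac changed 0.469 top (347, 221) 0.869
tray (223, 234) scene frac changed 0.093 top (270, 150) 0.0
carton (387, 219) scene frac changed 0.0 top (127, 233) 0.0
driver (158, 166) scene frac changed 0.0 top (403, 226) 0.453
[[125 126 126 126 126 127 127 128 128 128 127 126 126 124 112 188 192 192
  192]
 [125 125 124 125 126 127 135 143 141 132 130 126 126 126 115 182 191 192
  191]
 [123 125 125 128 150 172 172 172 173 173 165 130 124 126 123 136 191 191
  191]
 [124 124 129 160 175 177 186 176 177 175 175 175 144 124 124 103 190 192
  191]
 [124 125 160 175 193 205 205 207 203 188 166 177 178 127 124 104 182 191
  191]
 [122 139 172 193 205 206 201 199 204 205 173 160 178 168 123 108 164
[... 365 characters left out ...]
 157 201 206 169 130 177 177 103 123 120 106
  191]
 [121 145 177 184 203 206 205 205 202 175 158 175 182 169 121 123 123  99
  184]
 [125 125 169 178 173 195 197 190 164 148 177 181 176 115 125 123 113 110
  181]
 [141 123 131 169 178 180 180 171 178 178 181 175 126 123 125 111  83 112
  123]
 [178 122 125 129 160 177 176 178 178 179 160 127 123 125 126 121 100 123
  101]
 [183 122 124 123 124 119 132 138 130 119 125 125 124 124 125 119 112 124
  154]
 [191 130 114 104 125 124 125 124 125 125 125 115 118 118 144 153 181 184
  186]
 [191 147  94  85 125 126 126 124 121 112 123 143 171 187 190 190 190 191
  191]
 [192 180 124 111 121 116 110 145 158 185 189 191 192 192 190 190 190 191
  191]]
```

Pedal and press arm look to be back up. I move the arm clear and check the stack's centring, the pedal and the bystanders numerically.

Request:
{"name": "carry_out", "arguments": {
  "grip": [1,1,1,1,1],
  "linear": [
    [0,0.04,0.005],
    [0,0.0685,0.0094],
    [0,0.0685,0.0094],
    [0,0.0685,0.0094],
    [0,0.0685,0.0094]
  ],
  "turn": [0,0,0,0,0]
}}

```text
t: 33.95
eef_pos: [524.8, -115.0, 144.3]
tcp_rot: [2.995, 1.569, 2.847]
ft_force: [-0.0, 0.1, -0.5]
opening: 0.006
```

Request:
{"name": "carry_out", "arguments": {
  "grip": [1,1,1,1,1],
  "linear": [
    [0,0.0685,0.0094],
    [0,0.0685,0.0094],
    [0,0.0685,0.0094],
    [0,0.0685,0.0094],
    [0,0.0685,0.0094]
  ],
  "turn": [0,0,0,0,0]
}}

```text
t: 34.45
eef_pos: [573.3, 50.9, 144.2]
tcp_rot: [-2.946, 1.569, -3.093]
ft_force: [-0.5, 0.4, -0.8]
opening: 0.003
```

Request:
{"name": "carry_out", "arguments": {
  "grip": [1,1,1,1,1],
  "linear": [
    [0,0.0685,0.0094],
    [0,0.0685,0.0094],
    [0,0,0],
    [0,0,0],
    [0,0,0]
  ],
  "turn": [0,0,0,0,0]
}}

```text
t: 34.95
eef_pos: [592.4, 115.2, 144.6]
tcp_rot: [-2.747, 1.569, -2.896]
ft_force: [0.8, -0.5, -0.5]
opening: 0.003
```

```bash
cat > m12.py <<'E'
from w import *
q=cv2.imread("pics/top.png");ci=cams.camera_info("scene");g=cams.read_camera("scene");o=cv2.imread("pics/scene.png")
d1=cv2.absdiff(g,o).max(2);d2=cv2.absdiff(b,q).max(2)
for n,(x,y,z,h) in dict(pressarm=(690,300,180,14),tread=(481,-268,93,12),tray=(740,-20,20,22),carton=(460,480,40,25),driver=(460,-480,5,15)).items():
    r=[]
    for c,d,nm in((ci,d1,"scene"),(ct,d2,"top")):
        u,v=map(int,proj(c,[x,y,z],nm));r.append((d[v-h:v+h,u-h:u+h]>35).mean().round(3))
    print(n,"changed scene/top",r)
meas("plate",34,[565,269,34],80,(0,0,150),(179,62,255))
# edges along rays: HSV value profile through the stack, along press +-y and +-x, at the tops
hv=cv2.cvtColor(a,cv2.COLOR_BGR2HSV);px=np.array([.973,.231,0]);py=np.array([-.231,.973,0]);O=np.array([565.3,269.1,0])
for nm,z in(("boss top",84),("flange",64),("disc",56)):
  for an,ax in(("x",px),("y",py)):
    r=[]
    for k in np.arange(-40,41,2):
      u,v=proj(w,O+k*ax+[0,0,z],"wrist");r.append(int(hv[int(round(v)),int(round(u)),2]))
    print(nm,an,r)
E
python3 m12.py w12
```

```text
t 34.95 tcp [592.4 115.2 144.6] f [ 0.8 -0.5 -0.5] op 0.003 yaw y 81.5 xaxis [-0.001 -0.    -1.   ] j [ 0.08  0.51  1.66 -0.    0.97 -1.34]
pressarm changed scene/top [np.float64(0.145), np.float64(0.0)]
tread changed scene/top [np.float64(0.0), np.float64(0.0)]
tray changed scene/top [np.float64(0.089), np.float64(0.005)]
carton changed scene/top [np.float64(0.0), np.float64(0.0)]
driver changed scene/top [np.float64(0.0), np.float64(0.0)]
plate wrist enc 565.9 269.7 d 98.2 ell [565.6 269. ] [92.9 95.7] tool y,z [148.2 -49.1]
boss top x [178, 185, 177, 181, 189, 212, 217, 216, 215, 214, 218, 170, 183, 217, 216, 216, 215, 216, 215, 216, 216, 215, 216, 215, 217, 216, 216, 215, 217, 216, 224, 121, 130, 132, 131, 133, 131, 131, 131, 135, 133]
boss top y [232, 72, 139, 221, 218, 218, 217, 224, 165, 95, 93, 83, 177, 219, 217, 218, 216, 216, 216, 216, 216, 216, 216, 215, 215, 215, 215, 216, 220, 133, 108, 210, 207, 205, 205, 206, 204, 205, 205, 203, 204]
flange x [179, 180, 180, 188, 206, 192, 207, 217, 216, 216, 216, 221, 159, 113, 107, 102, 101, 223, 217, 218, 216, 217, 216, 218, 216, 217, 215, 216, 216, 217, 217, 217, 216, 216, 217, 202, 178, 129, 131, 131, 133]
flange y [93, 98, 88, 231, 113, 125, 221, 218, 218, 218, 217, 226, 176, 100, 97, 98, 98, 221, 223, 216, 216, 215, 216, 216, 216, 217, 216, 216, 216, 216, 214, 214, 215, 215, 222, 116, 114, 201, 200, 195, 193]
disc x [183, 176, 183, 188, 100, 225, 101, 224, 216, 217, 217, 218, 219, 206, 106, 112, 108, 95, 107, 224, 226, 217, 218, 217, 217, 217, 217, 217, 219, 227, 140, 223, 217, 216, 218, 217, 206, 176, 176, 132, 130]
disc y [183, 91, 93, 90, 213, 243, 76, 218, 219, 218, 219, 217, 218, 233, 118, 98, 100, 104, 100, 87, 226, 217, 218, 217, 216, 216, 216, 216, 216, 216, 216, 215, 216, 216, 216, 214, 217, 162, 109, 198, 194]
```

Boss, flange and disc edges are symmetric within 1 mm about the plate centre. The pedal, carton and screwdriver views are unchanged, and the arm is clear of everything.

```bash
python3 -c "
from cell import env
print(env.job_done())"
```

```text
the job is handed in; nothing more can be done
None
```

I stacked the disc and cover on the press plate, pushed the pedal to its stop and held it 1.5 s, then let it up. The job was handed in at about 35 s of the 72 s allowed.

- **Missed grasp:** My first try at the disc closed on nothing and moved nothing. The camera views showed the fingertips about 33 mm shorter than stated, and with that correction both grasps held.
- **Placing:** Disc and cover were both set down at about 10 N of contact force before I opened the jaws.
- **Pedal:** At the stop the force jumped from 12 to 22 N with almost no further travel. It stayed at 22–23 N through the hold, and I then let the pedal up slowly.
- **Last checks on the stack:** The edges of the disc, the cover's flange and its boss lie within about 1 mm of the plate centre in the wrist view. An earlier, cruder top-camera fit gave about 2 mm in y, which I put down to shadow and parallax.
- **Last checks on the rest:** The pedal, carton and screwdriver look the same before and after in both fixed cameras. The press arm (15%) and the tray (9%) showed changed pixels in the scene camera only. I take that as the stack appearing behind the arm and the disc gone from beside the tray, because the top view of both was essentially unchanged.
- **Not checked by eye:** I had used all 12 pictures before the pedal push, so the pad clamping the stack is inferred from the force, not seen.

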